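Tip the roasted chestnuts out of the roaster pan

ROBOT

A 6-joint arm with a two-finger parallel gripper is mounted at the origin on a cart in front of the work surface, level with it; the furniture and walls round the work are solid. World frame = base frame: x ahead of the robot, y to its left, z up, the work surface at z = 0. Lengths are in m, angles in rad, forces in N, time in s.
With the tool pointing down it reaches from about 0.225 to 0.875 m from the base axis. Payload 3.4 kg.
Tool frame: the origin (TCP) lies on the centre line of the jaws, within the pads' length; the fingertips stand 14 mm ahead of it and the grasp point (between the pads) lies 5 mm behind it; z points along the fingers, y is the line along which they close (so a half turn about z gives the same grasp; the last joint's range is limited). The gripper opens to 85 mm and grips with 20 to 120 N. Pads are 22 mm wide; open, the fingers measure 114 mm over their backs; the gripper's body (76 mm by 85 mm) begins 54 mm behind the grasp point. The pads swing forward as they close: fully open they stand 13 mm farther back than shut.
Start: joints at [-1.37, 0.276, 1.505, -0, 1.361, -0.121], TCP at [0.182, -0.546, 0.245] pointing down, gripper open.
Joint ranges: [-2.89, 2.89], [-0.75, 2.08], [0.22, 2.7], [-1.18, 4.32], [0.11, 2.71], [-2.7, 2.7]. Speed limits (rad/s): [2.57, 2.57, 3.14, 3.14, 3.14, 3.14].

INTERFACE

Orientations are given as a unit quaternion [w, x, y, z].
In Python, from rig import manip, eyes gives the robot as it stands.
- The arm moves only by the shell command python3 -m creep 'ROWS' [FORCE]. ROWS is JSON, a list of rows, each a list of 5 numbers: the opening, from 0 (shut) to 1 (fully open), then the shift along the tool's x, y, z normalised to -1 to 1, where 1 is 0.5 m, then the turn about the tool's z normalised to -1 to 1, where 1 is 360 degrees. In form: [[fingers, dx, dy, dz, spin], ...]. A call has 1 to 10 rows; each row is the pose to reach, as a shift and turn from the pose commanded when the call began, along the tool's axes at that moment, turning the shorter way round; what a row does not reach only later rows make up. A row lasts 1/10 s, in which the tool goes at most 50 mm and 8.59 degrees, less where a joint would pass 70% of its speed; a pose out of reach is approached as far as the arm can. A call with a number of a shift or a turn outside -1 to 1 is refused whole. A call with a gripper value outside its range is refused whole. The fingers move at their own pace and stop on an object; FORCE is the grip in N (left out, the last holds). Time passes only in rows, so rows that repeat a pose let the fingers close. It gives the time, the measured TCP pose, the force, the opening and the grip force at its end, in the units of the state.
- manip.get_state(): the state, without advancing time (a new reading comes with each control period).
- eyes.get_image(name): name is "scene" or "top"; returns a dict with "frame" (420x560x3 uint8, red, green, blue), "fx", "fy", "cx", "cy" (pixels), "k1" (the pictures are not rectified: a ray, as slopes to the right and down, at radius r is drawn at 1 + k1 r^2 times it, then the intrinsics apply), "R" (3x3) and "t" (3): a world point X has camera coordinates R X + t. Camera axes: x right, y down, z forward; pixel columns grow to the right and rows downward; lengths in m; the calibration is good to about 2 mm. A picture is of the moment at which its call begins. There is no depth.
- manip.sign_off(): hands the job in; it is judged then, once.
Trained networks look in the newest picture that a camera, given by its name, has taken for a name from the list of things; names that differ only in an ending like _2 or _b are one class to them, and where a whole thing is asked for, a point or a joint stands for the part that bears it (a point fixed in the world has none). Each returns a list of dicts, best first, with "confidence" (0 to 1); they miss things now and then, are a little off and sometimes report something else, mostly with a low value. They report only what shows in the picture. A call takes as long as a camera call. They do not tell look-alikes from the thing itself.
- eyes.regions_of(camera, label): "mask" (420x560 bool, what is visible of it) and "bbox" ([left, top, right, bottom] in pixels, round what is visible of it).
- eyes.place_of(camera, label): "centre" ([column, row] in pixels: a listed point, or the origin of a listed thing).
The state is a dict: "clock": time; "qpos": joint angles; "qd": joint speeds; "effort": joint torques, N m; "position": TCP position; "ee_rot": TCP orientation; "contact_force": force on the tool from outside, world axes, zero at the start; "moment": the same for the moment, N m; "width": finger opening in m; "gripper_force": force on a finger pad.
Only numpy, scipy, OpenCV 4.12 (cv2) and the standard library are available. Lean on these libraries where they do the work, as an engineer would, in place of code of your own. Each camera call takes 0.05 s, during which the arm holds its last target. There are 200 camera calls.

TASK

The chestnuts are done: turn the roaster's selector to off first, then lift the pan by its wooden handle to the 60-degree pouring mark and hold it there until all four chestnuts have rolled into the white bowl. Lower the pan gently back to level without letting it drop, and leave the bowl and the things round about where they are.

Things in the scene. Friction and masses are not known exactly. Their poses are not given: they have to be found in the camera images.
- roaster: Countertop chestnut roaster, fixed: brushed-steel base 245 (x) x 170 (y) x 96 mm, with a control tower (70 x 170 mm, top at z 166 mm) along its far side and an open pan tilting on trunnions in front of the tower. Origin: underside of the base, 20 mm to +y of the base's middle; z up; +x points from the pan to the tower, +y towards the pouring chute and the bowl.
- pan_axis (a point): Middle of the pan's tilt axis, at (-30, 60, 135) mm in the roaster frame; the axis runs along the roaster's x; axes as the roaster's. At its near end a brass pointer turns with the pan on a round black index plate (60 mm across, white ticks every 15 degrees, the two long ticks are level and 60 degrees).
- pan (a joint): Tilt of the pan in rad: 0 = level, resting on the heating plate (lower stop); grows as the handle is lifted and the chute goes down; pouring mark on the index plate (long tick) = 1.047 (60 degrees); upper stop 1.40. Smooth hinge: the pan (0.4 kg, about 2 N to lift at the handle) falls back level when let go. Tipped slowly, chestnuts slide out between about 0.5 and 0.85.
- pan_handle (a point): Middle of the pan's round wooden grip bar: 16 mm thick, 90 mm long, along the roaster's x, 37 mm clear of the pan wall; it can turn between the finger pads. Level, it is 200 mm from pan_axis to -y and 30 mm above; at tilt q, in roaster axes from pan_axis: x = 0, y = -0.200 cos q + 0.030 sin q, z = 0.200 sin q + 0.030 cos q (m). The point turns with the pan.
- pan_lip (a point): Middle of the pan's pouring lip (66 mm wide), 60 mm from the axis to +y and 9 mm below it when level; turns with the pan. The pan is 144 mm across inside, walls 46 mm high, dark steel.
- dial (a joint): Selector in rad, growing clockwise from above, three sprung detents: 0 = off (the white bar mark; pointer towards the roaster's -x), 0.6 = low (one dot), 1.2 = high (two dots). Pulls itself into the nearest detent; about 0.12 N m to turn. Range -0.1 to 1.3.
- dial_grip (a point): Centre of the selector's black grip bar (38 mm long, 12 mm wide), on the vertical turning axis on top of the tower, 187 mm above the worktop: 11 mm below the bar's top, 13 mm above the disc, 39 mm across, on which the bar stands, so finger tips must stay above that disc. Site x axis lies along the bar, the pointer end (white line) is -x; it turns with the dial.
- bowl: White round bowl, 127 mm across, 62 mm high, standing on the worktop under the chute. Origin: centre of its underside.
- chestnut_0: Chestnut, brown, 30 mm across, about 27 mm long, lying on its side, about 15 g, starts in the pan. Origin at its middle.
- chestnut_1: Chestnut, brown, 30 mm across, about 27 mm long, lying on its side, about 15 g, starts in the pan. Origin at its middle.
- chestnut_2: Chestnut, brown, 30 mm across, about 27 mm long, lying on its side, about 15 g, starts in the pan. Origin at its middle.
- chestnut_3: Chestnut, brown, 30 mm across, about 27 mm long, lying on its side, about 15 g, starts in the pan. Origin at its middle.
- salt_bowl: little turned wooden salt bowl, 67 mm across, 29 mm high; bystander. Origin: centre of its underside.
- fluted_cup: cream fluted beaker, 78 mm across, 70 mm high; bystander. Origin: centre of its underside.
- timer: round cream kitchen timer, 65 mm across, 58 mm high; bystander. Origin: centre of its underside.
Things that resemble listed ones, but are neither listed nor needed, are in the scene too. Leave any green, turquoise or yellow look-alike of the bowl alone.

How it is judged:
By the outcome, as a careful person would: the job done as asked, in the order asked, and still so for the second after the job is handed in, with the robot touching nothing.
It also fails if it takes over 64 s, if anything falls off the work surface, if the arm or the gripper's body presses on something with over 40 N, if the wrist force passes 120 N, or if a joint passes its speed limit or range.

## Working session

There is one attempt and no reset: what is moved stays moved. The work goes in short steps, Python scripts to look and compute and a shell command to move; the robot and the scene stay as the last step left them, time stands still between calls to the robot, and variables do not carry over. Pictures are saved under pics/ and viewed, at most 10 in all, crops included, and the job is handed in when it is done.

```bash
ls; mkdir -p pics
cat > h.py <<'E'
import numpy as np, cv2
from rig import manip, eyes
def ray(im,px):
    u=np.array([[(px[0]-im["cx"])/im["fx"],(px[1]-im["cy"])/im["fy"]]])[0]
    s=u.copy()
    for _ in range(20): s=u/(1+im["k1"]*(s@s))
    R=np.array(im["R"]);t=np.array(im["t"])
    return -R.T@t, R.T@np.array([s[0],s[1],1])
def atz(im,px,z):
    o,d=ray(im,px); return o+d*(z-o[2])/d[2]
def proj(im,X):
    c=np.array(im["R"])@np.asarray(X)+im["t"]; s=c[:2]/c[2]; s=s*(1+im["k1"]*(s@s))
    return np.array([s[0]*im["fx"]+im["cx"],s[1]*im["fy"]+im["cy"]])
def tri(a,pa,b,pb):
    o1,d1=ray(a,pa);o2,d2=ray(b,pb)
    k=np.linalg.lstsq(np.c_[d1,-d2],o2-o1,rcond=None)[0]
    p,q=o1+k[0]*d1,o2+k[1]*d2
    return (p+q)/2,np.linalg.norm(p-q)
E
python3 - <<'E'
from h import *
np.set_printoptions(precision=4,suppress=True)
s=manip.get_state();print(s)
I={c:eyes.get_image(c) for c in("scene","top")}
for c in I: cv2.imwrite(f"pics/{c}0.png",I[c]["frame"][:,:,::-1]); print(c,{k:v for k,v in I[c].items() if k!="frame"})
for n in ["roaster","pan_axis","pan_handle","pan_lip","dial_grip","bowl","chestnut_0","salt_bowl","fluted_cup","timer"]:
    r={c:eyes.place_of(c,n) for c in I}
    for c in I: print(n,c,[(np.round(x["centre"],1),round(x["confidence"],2)) for x in r[c][:4]])
    if r["scene"] and r["top"]: print("   tri",*tri(I["scene"],r["scene"][0]["centre"],I["top"],r["top"][0]["centre"]))
E
```

```text
pics
{'clock': 0.0, 'qpos': array([-1.37  ,  0.2766,  1.5062, -0.    ,  1.3607, -0.121 ]), 'qd': array([ 0.0001, -0.0002, -0.0013, -0.0004,  0.0003,  0.0004]), 'effort': array([ -0.0005, -41.6784, -24.5805,  -0.0001,   0.0111,  -0.    ]), 'position': array([ 0.1817, -0.545 ,  0.2444]), 'ee_rot': array([-0.0009,  0.9871,  0.1602, -0.0001]), 'contact_force': array([ 0.0594, -0.6546,  0.0807]), 'moment': array([-0.0116,  0.0144, -0.0252]), 'gripper_force': 0.0, 'width': 0.08529757461650339}
scene {'fx': 398.71074291086734, 'fy': 398.71074291086734, 'cx': 283.0908842016475, 'cy': 211.5396313874786, 'k1': -0.08325716972359616, 'R': array([[ 0.5564, -0.8306, -0.0215],
       [-0.4287, -0.2649, -0.8637],
       [ 0.7118,  0.4898, -0.5035]]), 't': array([-0.1305,  0.4057,  1.0567])}
top {'fx': 426.8894254653311, 'fy': 426.8894254653311, 'cx': 283.66231654390987, 'cy': 208.31034464227173, 'k1': 0.02775920418961028, 'R': array([[ 0.0258, -0.9996,  0.0137],
       [-0.9951, -0.027 , -0.0955],
       [ 0.0958, -0.0112, -0.9953]]), 't': array([0.1758, 0.5632, 1.3558])}
roaster scene [(array([304.
[... 1033 characters left out ...]
ne [(array([314.8, 233.4]), 0.56), (array([304.2, 238.3]), 0.43), (array([307.9, 240.8]), 0.4)]
chestnut_0 top [(array([331.9, 247.9]), 0.65), (array([323.8, 235.4]), 0.51), (array([345.1, 234.3]), 0.41), (array([326.7, 223.5]), 0.39)]
   tri [0.4442 0.033  0.1535] 0.036954497118284094
salt_bowl scene [(array([304.1, 261.6]), 0.59), (array([241.7, 244.9]), 0.51)]
salt_bowl top []
fluted_cup scene [(array([266.5, 235.3]), 0.57)]
fluted_cup top [(array([244.3, 215.2]), 0.96)]
   tri [ 0.5444  0.3069 -0.0055] 0.0315800306788299
timer scene [(array([381.1, 281.2]), 0.66)]
timer top [(array([401.3, 215. ]), 0.8), (array([343.2, 235.4]), 0.21)]
   tri [ 0.5486 -0.1993 -0.0174] 0.008400526290137076
```

Run:
```python
import cv2
s=cv2.imread("pics/scene0.png");t=cv2.imread("pics/top0.png")
cv2.imwrite("pics/s1.png",cv2.resize(s[150:350,150:416],(798,600),interpolation=cv2.INTER_CUBIC))
cv2.imwrite("pics/t1.png",cv2.resize(t[140:320,170:410],(800,600),interpolation=cv2.INTER_CUBIC))
```

```text
(no output)
```

View pics/s1.png

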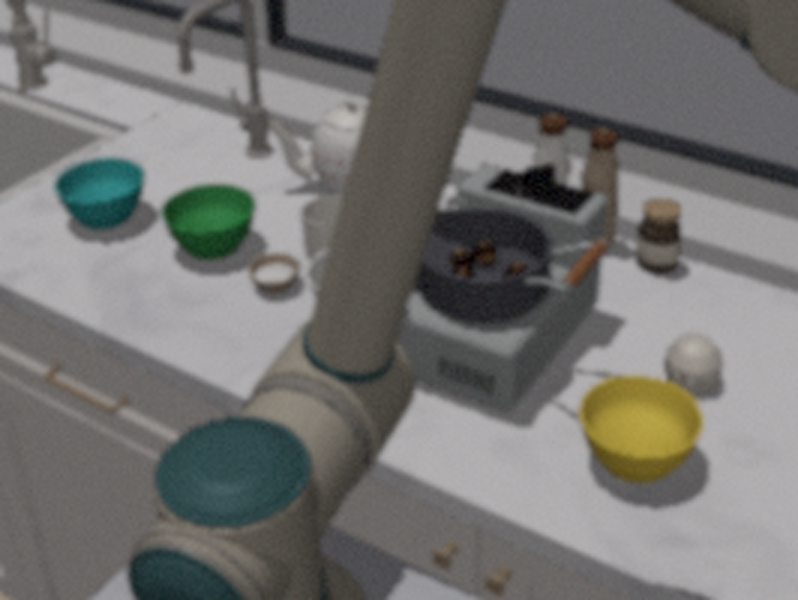

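View pics/t1.png

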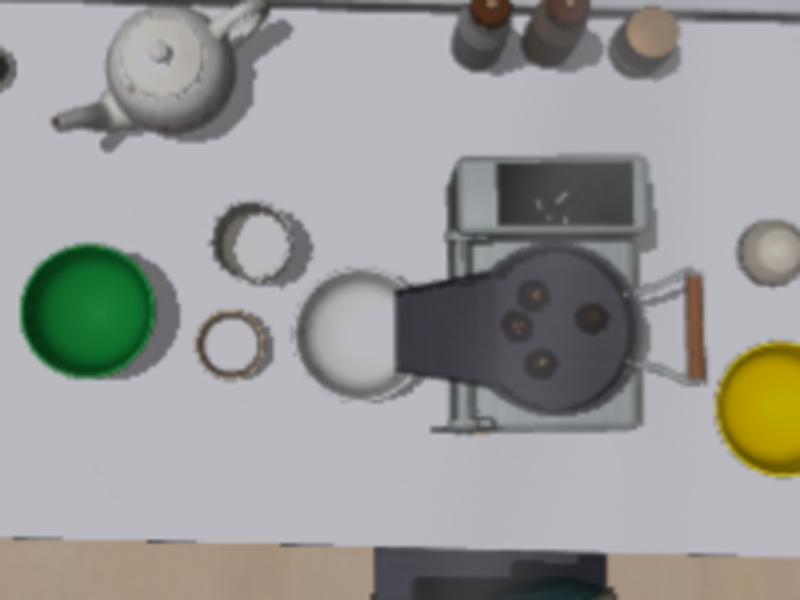

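View pics/scene0.png

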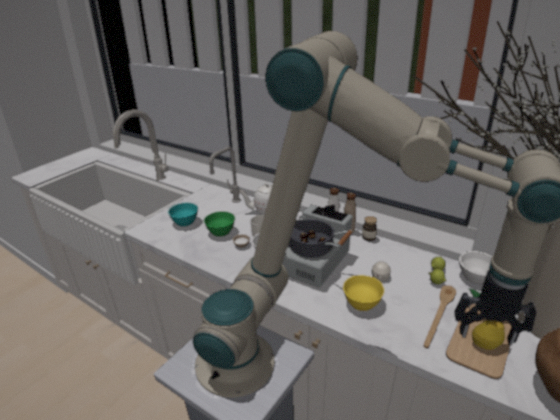

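The scene crop shows the roaster with four chestnuts in the pan (470,258), and the orange-brown handle at (588,262). Bowls are turquoise (100,193), green (210,222) and yellow (640,428). In the top crop, the white bowl is at (360,333) under the chute. It is the only white, round bowl there, so it is the one meant; the green (88,310), yellow (783,408) and turquoise ones are look-alikes. The timer is at (773,250), the cup at (255,243) and the salt bowl at (232,345). Next is the dial.

Run:
```python
from h import *
np.set_printoptions(precision=4,suppress=True)
I={c:eyes.get_image(c) for c in("scene","top")}
def enh(im,x0,y0,w,h,k):
    a=im["frame"][y0:y0+h,x0:x0+w,::-1].astype(float); a=np.clip((a/255)**0.5*255*1.1,0,255).astype(np.uint8)
    return cv2.resize(a,None,fx=k,fy=k,interpolation=cv2.INTER_CUBIC)
a=enh(I["top"],300,180,70,40,10); b=enh(I["scene"],296,190,70,35,10)
b=cv2.resize(b,(700,240)) if 0 else b[:200+0] if 0 else b
cv2.imwrite("pics/d.png",np.vstack([a[:300],b[:300]]))
T=I["top"]
for n in ["pan_handle","roaster","dial_grip","pan"]:
    for c in I:
        for r in eyes.regions_of(c,n)[:2]:
            ys,xs=np.nonzero(r["mask"]); rr=cv2.minAreaRect(np.c_[xs,ys].astype(np.float32)); print(n,c,r["confidence"],np.round(r["bbox"]),rr)
P=lambda x,y:(170+x*.3,140+y*.3)
# orange handle mask in top
f=T["frame"].astype(int); m=(f[...,0]-f[...,2]>45)&(f[...,0]-f[...,1]>25); m[:, :365]=0;m[:,392:]=0;m[:200]=0;m[275:]=0
ys,xs=np.nonzero(m);pts=np.c_[xs,ys].astype(np.float32); c,(w,h),an=cv2.minAreaRect(pts); box=cv2.boxPoints((c,(w,h),an)); print("handle",c,w,h,an)
W=np.array([atz(T,p,.168) for p in box]);print(W,W.mean(0))
for nm,p in [("tFL",P(458,157)),("tFR",P(648,160)),("tNR",P(645,236)),("tNL",P(457,232))]: print(nm,atz(T,p,.166))
for nm,p in [("bNR",P(642,430))]: print(nm,atz(T,p,.096))
print("dial",atz(T,(339,196.5),.187),atz(I["scene"],(331,205.5),.187))
print("bowl rim",atz(T,P(360,333),.062)); print("yellow",atz(T,P(783,408),.062),"timer",atz(T,P(773,250),.05))
```

```text
pan_handle scene 0.88 [291. 218. 349. 259.] ((318.85400390625, 240.19944763183594), (55.390724182128906, 39.653076171875), 19.09349250793457)
pan_handle top 0.82 [288. 211. 386. 263.] ((334.5, 238.5), (51.0, 93.0), 90.0)
roaster scene 0.65 [282. 206. 353. 282.] ((318.8513488769531, 244.1081085205078), (59.91999816894531, 83.66744232177734), 17.10272979736328)
roaster top 0.6 [288. 187. 384. 271.] ((334.0, 228.5), (83.0, 92.0), 90.0)
dial_grip scene 0.46 [325. 206. 332. 216.] ((330.0, 210.0), (8.0, 8.0), 90.0)
dial_grip scene 0.28 [286. 216. 355. 256.] ((317.8347473144531, 239.84619140625), (56.26492691040039, 40.809444427490234), 20.323135375976562)
dial_grip top 0.56 [332. 191. 347. 202.] ((339.5, 197.5), (15.0, 13.0), 0.0)
pan top 0.66 [288. 210. 382. 263.] ((334.0, 238.5), (51.0, 92.0), 90.0)
handle (381.9310302734375, 247.32760620117188) 48.83787536621094 12.627283096313477 68.19859313964844
[[ 0.4969 -0.0503  0.168 ]
 [ 0.5114 -0.0842  0.168 ]
 [ 0.3826 -0.1366  0.168 ]
 [ 0.3684 -0.103   0.168 ]] [ 0.4398 -0.0935  0.168 ]
tFL [0.609  0.1245 0.166 ]
tFR [ 0.6109 -0.0423  0.166 ]
tNR [ 0.5439 -0.0402  0.166 ]
tNL [0.5429 0.124  0.166 ]
bNR [ 0.3732 -0.0527  0.096 ]
dial [0.5812 0.0347 0.187 ] [0.5976 0.035  0.187 ]
bowl rim [0.4552 0.2062 0.062 ]
yellow [ 0.3958 -0.1911  0.062 ] timer [ 0.5449 -0.1855  0.05  ]
```

View pics/d.png

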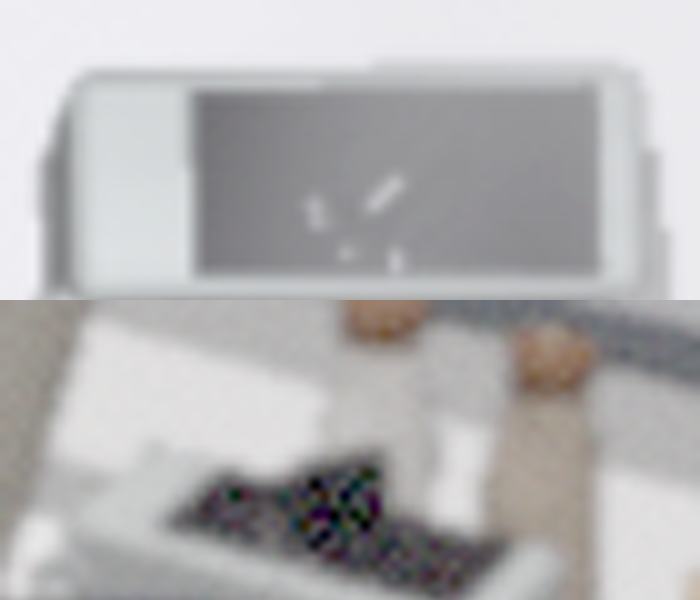

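The dial crop (top picture at 10x) shows the off bar at (397,260), one dot at (347,253) and two dots at (315,212). The pointer line runs from (405,178) to (370,210), so the dial looks to be at low (0.6). I'll fit the centre, the yaw and the first shift.

```bash
cat >> h.py <<'E'
def rows_to(target,yaw=None):
    from scipy.spatial.transform import Rotation as Ro
    s=manip.get_state(); q=s["ee_rot"]; R=Ro.from_quat([q[1],q[2],q[3],q[0]]).as_matrix()
    d=R.T@(np.asarray(target)-s["position"])/.5
    y0=np.arctan2(R[1,0],R[0,0])
    sp=0 if yaw is None else ((y0-yaw+np.pi)%(2*np.pi)-np.pi)/(2*np.pi)
    print("t",s["clock"],"pos",s["position"],"yaw",y0,"shift",np.round(d,4),"spin",round(sp,4),"F",s["contact_force"],"w",s["width"])
E
python3 - <<'E'
from h import *
from scipy.optimize import least_squares
np.set_printoptions(precision=4,suppress=True)
T=eyes.get_image("top"); S=eyes.get_image("scene")
g=cv2.cvtColor(T["frame"],cv2.COLOR_RGB2GRAY).astype(float)
def blob(x,y,r=2):
    x0,y0=int(round(x)),int(round(y)); w=g[y0-r:y0+r+1,x0-r:x0+r+1].copy(); w-=np.median(g[190:204,322:330]); w=np.clip(w-12,0,None)
    yy,xx=np.mgrid[y0-r:y0+r+1,x0-r:x0+r+1]; return np.array([(w*xx).sum(),(w*yy).sum()])/w.sum()
c=lambda x,y:(300+x/10-.45,180+y/10-.45)
off=blob(*c(397,260),1.0.__int__()); low=blob(*c(347,253),1); hi=blob(*c(315,212),2); print(off,low,hi)
W=[atz(T,p,.167)[:2] for p in(off,low,hi)]
def res(p): return np.r_[[p[:2]-p[2]*np.array([np.cos(p[3]-a),np.sin(p[3]-a)])-w for a,w in zip((0,.6,1.2),W)]].ravel()*1e3
r=least_squares(res,[.58,.035,.026,0]); print(r.x,r.fun)
for e in (c(405,178),c(370,210)): print("line",atz(T,e,.198)-np.r_[r.x[:2],0])
# handle
hsv=cv2.cvtColor(T["frame"],cv2.COLOR_RGB2HSV); f=T["frame"].astype(int)
m=(f[...,0]-f[...,1]>30)&(f[...,0]>90)&(f[...,1]<110); m[:,:370]=0;m[:,390:]=0;m[:215]=0;m[260:]=0
ys,xs=np.nonzero(m); rr=cv2.minAreaRect(np.c_[xs,ys].astype(np.float32)); print(m.sum(),rr)
B=cv2.boxPoints(rr); H=np.array([atz(T,p,.169) for p in B]); print("handle",H.mean(0)); vx,vy,x0,y0=cv2.fitLine(np.c_[xs,ys].astype(np.float32),cv2.DIST_L2,0,.01,.01).ravel()
a,b=atz(T,(x0+15*vx,y0+15*vy),.169),atz(T,(x0-15*vx,y0-15*vy),.169);print("ends",a,b,"yaw",np.arctan2(*(a-b)[1::-1]))
rows_to([r.x[0],r.x[1],.245],r.x[3]-.6)
E
```

```text
[339.1028 206.1304] [334.2391 204.913 ] [331.2712 200.8475]
[0.5796 0.0319 0.0244 0.0278] [-0.2607  0.0601  0.4419 -0.2568 -0.1813  0.1968]
line [-0.0022  0.0013  0.198 ]
line [-0.0117  0.0111  0.198 ]
94 ((378.5, 237.5), (29.0, 3.0), 90.0)
handle [ 0.4676 -0.0834  0.169 ]
ends [ 0.4227 -0.0835  0.169 ] [ 0.509  -0.0814  0.169 ] yaw -3.117216089522558
t 1.7 pos [ 0.1818 -0.5455  0.2453] yaw 0.32179944854773185 shift [ 1.12   -0.8439  0.0006] spin 0.1423 F [ 0.0864 -0.1655  0.127 ] w 0.08502767066339095
```

The dial centre is (0.580, 0.032), roaster yaw is about 0.025 rad, the dial is at low, and the handle is near (0.465, -0.083). These agree with the given geometry. Moving above the dial.

```bash
python3 -m creep '[[0.6,0.1,-0.075,-0.05,0],[0.6,0.17,-0.13,-0.05,0],[0.6,0.25,-0.19,-0.05,0],[0.6,0.33,-0.25,-0.05,0],[0.6,0.41,-0.31,-0.05,0],[0.6,0.49,-0.37,-0.05,0],[0.6,0.56,-0.42,-0.05,0],[0.6,0.63,-0.475,-0.05,0],[0.6,0.7,-0.53,-0.05,0],[0.6,0.7,-0.53,-0.05,0]]' 20; python3 -c "
from h import *
rows_to([.580,.032,.25],.025-.6)"
```

```text
clock: 2.7
position: [0.4324, -0.1789, 0.2705]
ee_rot: [-0.001, 0.987, 0.164, 0.001]
contact_force: [-0.5, -0.8, 1.4]
width: 0.0514
gripper_force: 0.0
t 2.7 pos [ 0.43236913 -0.17885746  0.27051841] yaw 0.328681496325096 shift [ 0.4155 -0.3038  0.0426] spin 0.1438 F [-0.5302548  -0.77236262  1.41108052] w 0.051448018527624005
```

```bash
python3 -m creep '[[0.4,0.08,-0.06,0.0,0.02],[0.4,0.16,-0.12,0.0,0.04],[0.4,0.24,-0.18,0.0,0.06],[0.4,0.32,-0.24,0.02,0.08],[0.4,0.4,-0.29,0.04,0.1],[0.4,0.415,-0.304,0.04,0.12],[0.4,0.415,-0.304,0.04,0.144],[0.4,0.415,-0.304,0.04,0.144],[0.4,0.415,-0.304,0.04,0.144]]' 20
python3 - <<'E'
from h import *
np.set_printoptions(precision=4,suppress=True)
rows_to([.580,.032,.198],.025-.6)
S=eyes.get_image("scene");T=eyes.get_image("top")
a=cv2.resize(S["frame"][150:270,270:400,::-1],None,fx=5,fy=5,interpolation=cv2.INTER_CUBIC)
a=np.clip((a/255.)**.6*255,0,255);cv2.imwrite("pics/s2.png",a)
E
```

```text
clock: 3.6
position: [0.5787, 0.0256, 0.2502]
ee_rot: [0.0, 0.958, -0.286, -0.0]
contact_force: [-0.7, 0.1, 0.3]
width: 0.0341
gripper_force: 0.0
t 3.6 pos [0.5787 0.0256 0.2502] yaw -0.5805793770395691 shift [-0.0049 -0.0121  0.1044] spin -0.0009 F [-0.728   0.0904  0.3138] w 0.034075067142282686[ WARN:0@3.377] global loadsave.cpp:1063 imwrite_ Unsupported depth image for selected encoder is fallbacked to CV_8U.
```

View pics/s2.png

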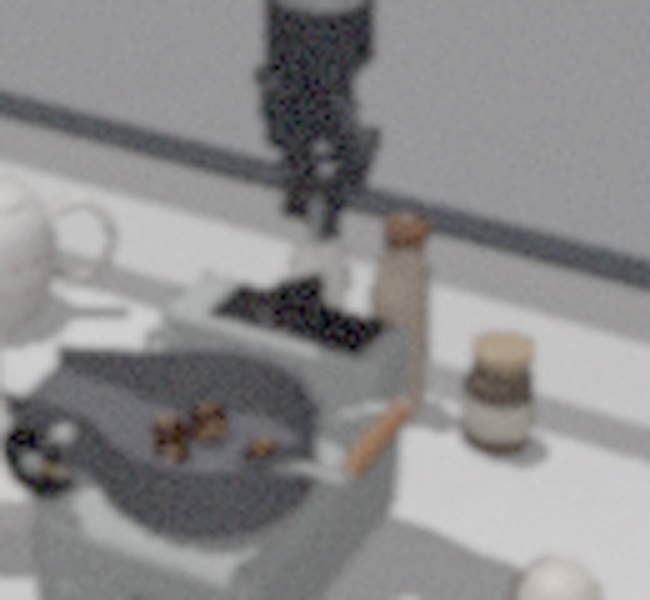

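The gripper (318,225) hangs right above the dial bar (300,295), clear of the bottles. The index plate is at (45,450) and the pan is level. Lowering.

```bash
python3 -m creep '[[0.4,-0.005,-0.012,0.03,0],[0.4,-0.005,-0.012,0.05,0],[0.4,-0.005,-0.012,0.07,0],[0.4,-0.005,-0.012,0.09,0],[0.4,-0.005,-0.012,0.104,0],[0.4,-0.005,-0.012,0.104,0],[0.4,-0.005,-0.012,0.104,0]]' 20; python3 -c "
from h import *
rows_to([.580,.032,.198],.025-.6)"
```

```text
clock: 4.4
position: [0.5802, 0.0327, 0.1983]
ee_rot: [0.0, 0.958, -0.287, 0.0]
contact_force: [-0.3, 0.3, 0.6]
width: 0.0343
gripper_force: 0.0
t 4.4 pos [0.58020021 0.03268688 0.19826579] yaw -0.582988437816691 shift [0.0004 0.0014 0.0005] spin -0.0013 F [-0.32541518  0.33499757  0.60635821] w 0.03427426163738782
```

```bash
python3 -m creep '[[0.2,0,0,0,0],[0.1,0,0,0,0],[0,0,0,0,0],[0,0,0,0,0],[0,0,0,0,0],[0,0,0,0,0],[0,0,0,0,0]]' 35; python3 -c "
from h import *
rows_to([.580,.032,.198],.025)"
```

```text
clock: 5.1
position: [0.5803, 0.0314, 0.199]
ee_rot: [0.001, 0.958, -0.287, 0.001]
contact_force: [-1.2, -5.2, 3.9]
width: 0.0108
gripper_force: 36.6
t 5.1 pos [0.58027825 0.03141982 0.19900826] yaw -0.582812434695747 shift [-0.0011 -0.0007  0.002 ] spin -0.0967 F [-1.23101067 -5.23319707  3.92326569] w 0.010823275973669038
```

```bash
python3 -m creep '[[0,0,0,0,-0.015],[0,0,0,0,-0.03],[0,0,0,0,-0.045],[0,0,0,0,-0.06],[0,0,0,0,-0.075],[0,0,0,0,-0.09],[0,0,0,0,-0.099],[0,0,0,0,-0.099],[0,0,0,0,-0.099],[0,0,0,0,-0.099]]'; python3 -c "
from h import *
rows_to([.580,.032,.198],.025);print(manip.get_state()['moment'])"
```

```text
clock: 6.1
position: [0.5805, 0.0321, 0.1989]
ee_rot: [0.001, 1.0, 0.019, 0.001]
contact_force: [-0.2, -5.7, 4.4]
width: 0.011
gripper_force: 36.9
t 6.1 pos [0.5804543  0.03207831 0.19892082] yaw 0.038224226088786686 shift [-0.0009  0.0001  0.0018] spin 0.0021 F [-0.20848953 -5.73941204  4.38649918] w 0.011036623204028767
[-0.91079171  0.11568872 -0.00103565]
```

```bash
python3 -m creep '[[0.4,0,0,0,0],[0.4,0,0,0,0],[0.4,0,0,0,0],[0.4,0,0,-0.05,0],[0.4,0,0,-0.1,0],[0.4,0,0,-0.15,0],[0.5,-0.08,0.08,-0.15,0],[0.5,-0.16,0.16,-0.15,0],[0.5,-0.23,0.23,-0.15,0],[0.5,-0.23,0.23,-0.15,0]]' 30
python3 - <<'E'
from h import *
np.set_printoptions(precision=4,suppress=True)
rows_to([.465,-.083,.23],.025)
S=eyes.get_image("scene");T=eyes.get_image("top")
f=lambda I,x,y,w,h:cv2.resize((np.clip((I["frame"][y:y+h,x:x+w,::-1]/255.)**.5*280,0,255)).astype(np.uint8),None,fx=6,fy=6,interpolation=cv2.INTER_CUBIC)
cv2.imwrite("pics/d2.png",np.vstack([f(T,300,175,110,50)[:,:600],f(S,290,185,110,50)[:,:600]]))
E
```

```text
clock: 7.1
position: [0.4664, -0.0883, 0.2732]
ee_rot: [0.0, 1.0, 0.018, -0.001]
contact_force: [-0.2, 0.4, 0.4]
width: 0.0426
gripper_force: 0.0
t 7.1 pos [ 0.4664 -0.0883  0.2732] yaw 0.036065580832350605 shift [-0.0022 -0.0107  0.0864] spin 0.0018 F [-0.1933  0.41    0.3646] w 0.042606019883096785
```

View pics/d2.png

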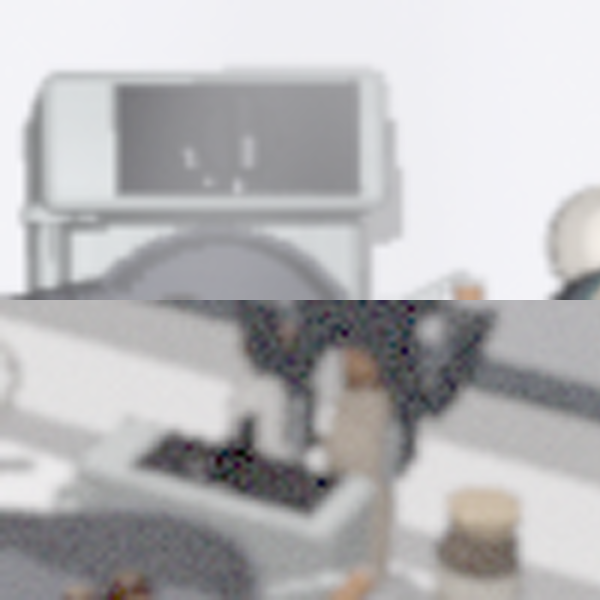

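The white pointer (248,150) now points straight at the off bar (238,187), so the dial is off. Lowering onto the handle.

```bash
python3 -m creep '[[0.5,-0.002,-0.008,0.04,0],[0.5,-0.002,-0.008,0.08,0],[0.5,-0.002,-0.008,0.12,0],[0.5,-0.002,-0.008,0.15,0],[0.5,-0.002,-0.008,0.18,0],[0.5,-0.002,-0.008,0.21,0],[0.5,-0.002,-0.008,0.21,0],[0.5,-0.002,-0.008,0.21,0]]'; python3 -c "
from h import *
rows_to([.465,-.083,.167],.025)"
```

```text
clock: 8.0
position: [0.4695, -0.0817, 0.1682]
ee_rot: [-0.0, 1.0, 0.02, 0.0]
contact_force: [0.6, 0.5, 0.3]
width: 0.0425
gripper_force: 0.0
t 8.0 pos [ 0.469543   -0.08174823  0.16819456] yaw 0.0400933607857235 shift [-0.0092  0.0021  0.0024] spin 0.0024 F [0.56504416 0.47627163 0.26276042] w 0.04252664233574797
```

```bash
python3 -m creep '[[0.3,0,0.002,0,0],[0.2,0,0.002,0,0],[0.1,0,0.002,0,0],[0,0,0.002,0,0],[0,0,0.002,0,0],[0,0,0.002,0,0],[0,0,0.002,0,0]]' 25
python3 - <<'E'
from h import *
np.set_printoptions(precision=4,suppress=True)
rows_to([.465,-.083,.167],.025)
p=manip.get_state()["position"]
# handle centre assumed on jaw line: y from grasp, z = 165 ; arc in tool axes (tool yaw~roaster yaw): dy_tool=-dy, dz_tool=-dz
for q in np.arange(0,1.06,.0873/1):
    print(round(q,3), "ty",round(-(-.2*np.cos(q)+.03*np.sin(q)+.2)/.5,4),"tz",round(-(.2*np.sin(q)+.03*np.cos(q)-.03)/.5,4))
q=1.047;print(q,-(-.2*np.cos(q)+.03*np.sin(q)+.2)/.5,-(.2*np.sin(q)+.03*np.cos(q)-.03)/.5)
E
```

```text
clock: 8.7
position: [0.4695, -0.0824, 0.1692]
ee_rot: [-0.001, 1.0, 0.019, 0.001]
contact_force: [1.7, 4.9, 2.1]
width: 0.0149
gripper_force: 24.4
t 8.7 pos [ 0.4695 -0.0824  0.1692] yaw 0.037943056800152065 shift [-0.009   0.001   0.0044] spin 0.0021 F [1.6538 4.8964 2.1441] w 0.014947044524456441
0.0 ty -0.0 tz -0.0
0.087 ty -0.0068 tz -0.0346
0.175 ty -0.0165 tz -0.0686
0.262 ty -0.0292 tz -0.1015
0.349 ty -0.0447 tz -0.1332
0.436 ty -0.0629 tz -0.1635
0.524 ty -0.0836 tz -0.192
0.611 ty -0.1068 tz -0.2186
0.698 ty -0.1322 tz -0.2431
0.786 ty -0.1597 tz -0.2653
0.873 ty -0.189 tz -0.2851
0.96 ty -0.2199 tz -0.3021
1.048 ty -0.2521 tz -0.3165
1.047 -0.25188716683844137 -0.31638090899095334
```

```bash
python3 -m creep '[[0,0,-0.003,-0.0175,0],[0,0,-0.0068,-0.0346,0],[0,0,-0.0113,-0.052,0],[0,0,-0.0165,-0.0686,0],[0,0,-0.0225,-0.085,0],[0,0,-0.0292,-0.1015,0],[0,0,-0.0367,-0.1175,0],[0,0,-0.0447,-0.1332,0],[0,0,-0.0535,-0.1485,0],[0,0,-0.0629,-0.1635,0]]'
python3 - <<'E'
from h import *
np.set_printoptions(precision=4,suppress=True)
rows_to([.465,-.083,.167],.025); s=manip.get_state(); print(s["gripper_force"])
b=np.array([.0629,.1635])
f=lambda q:np.array([-.2*np.cos(q)+.03*np.sin(q)+.2,.2*np.sin(q)+.03*np.cos(q)-.03])/.5
for q in np.linspace(.436,1.052,29): print(round(q,3),-np.round(f(q)-f(.436),4))
for q in np.linspace(.744,1.052,15): print(round(q,3),-np.round(f(q)-f(.744),4))
E
```

```text
clock: 9.7
position: [0.4682, -0.0528, 0.251]
ee_rot: [0.001, 1.0, 0.02, 0.001]
contact_force: [5.2, -0.6, -3.3]
width: 0.0147
gripper_force: 24.5
t 9.7 pos [ 0.4682 -0.0528  0.251 ] yaw 0.03908819171564906 shift [-0.0092  0.0596  0.1682] spin 0.0022 F [ 5.2408 -0.5688 -3.3264] w 0.014669037071676104
24.520877301692963
0.436 [-0. -0.]
0.458 [-0.005  -0.0074]
0.48 [-0.0101 -0.0146]
0.502 [-0.0155 -0.0218]
0.524 [-0.0209 -0.0288]
0.546 [-0.0266 -0.0357]
0.568 [-0.0323 -0.0424]
0.59 [-0.0382 -0.0491]
0.612 [-0.0443 -0.0556]
0.634 [-0.0505 -0.062 ]
0.656 [-0.0569 -0.0682]
0.678 [-0.0633 -0.0743]
0.7 [-0.07   -0.0803]
0.722 [-0.0767 -0.0861]
0.744 [-0.0836 -0.0917]
0.766 [-0.0906 -0.0972]
0.788 [-0.0977 -0.1026]
0.81 [-0.1049 -0.1078]
0.832 [-0.1122 -0.1128]
0.854 [-0.1197 -0.1177]
0.876 [-0.1272 -0.1224]
0.898 [-0.1349 -0.1269]
0.92 [-0.1426 -0.1313]
0.942 [-0.1505 -0.1355]
0.964 [-0.1584 -0.1395]
0.986 [-0.1665 -0.1433]
1.008 [-0.1746 -0.147 ]
1.03 [-0.1828 -0.1505]
1.052 [-0.191  -0.1538]
0.744 [-0. -0.]
0.766 [-0.007  -0.0055]
0.788 [-0.0141 -0.0109]
0.81 [-0.0213 -0.016 ]
0.832 [-0.0287 -0.0211]
0.854 [-0.0361 -0.0259]
0.876 [-0.0437 -0.0306]
0.898 [-0.0513 -0.0352]
0.92 [-0.0591 -0.0395]
0.942 [-0.0669 -0.0437]
0.964 [-0.0749 -0.0478]
0.986 [-0.0829 -0.0516]
1.008 [-0.091  -0.0553]
1.03 [-0.0992 -0.0588]
1.052 [-0.1074 -0.0621]
```

Forces are small, so the arc is right. I'll tip slowly through the sliding range.

```bash
python3 -m creep '[[0,0,-0.005,-0.0074,0],[0,0,-0.0101,-0.0146,0],[0,0,-0.0155,-0.0218,0],[0,0,-0.0209,-0.0288,0],[0,0,-0.0266,-0.0357,0],[0,0,-0.0323,-0.0424,0],[0,0,-0.0382,-0.0491,0],[0,0,-0.0443,-0.0556,0],[0,0,-0.0505,-0.062,0],[0,0,-0.0569,-0.0682,0]]' && python3 -m creep '[[0,0,-0.0064,-0.0061,0],[0,0,-0.0131,-0.0121,0],[0,0,-0.0198,-0.0179,0],[0,0,-0.0267,-0.0235,0],[0,0,-0.0337,-0.029,0],[0,0,-0.0408,-0.0344,0],[0,0,-0.048,-0.0396,0],[0,0,-0.0553,-0.0446,0],[0,0,-0.0628,-0.0495,0],[0,0,-0.0703,-0.0542,0]]'
python3 - <<'E'
from h import *
np.set_printoptions(precision=4,suppress=True)
s=manip.get_state();print(s["position"],s["contact_force"])
for c in("top","scene"):
    I=eyes.get_image(c); print(c,[(np.round(x["centre"]),round(x["confidence"],2)) for x in eyes.place_of(c,"chestnut_0")])
f=lambda q:np.array([-.2*np.cos(q)+.03*np.sin(q)+.2,.2*np.sin(q)+.03*np.cos(q)-.03])/.5
for q in np.linspace(.876,1.052,9): print(round(q,3),-np.round(f(q)-f(.876),4))
E
```

```text
clock: 10.7
position: [0.4673, -0.0265, 0.2856]
ee_rot: [0.003, 1.0, 0.019, 0.002]
contact_force: [4.9, -5.2, 0.3]
width: 0.0149
gripper_force: 24.4
clock: 11.7
position: [0.4661, 0.0067, 0.3143]
ee_rot: [0.006, 1.0, 0.019, 0.003]
contact_force: [3.2, -10.3, 9.1]
width: 0.0147
gripper_force: 24.3
[0.4661 0.0067 0.3143] [  3.2243 -10.3297   9.1255]
top [(array([279., 234.]), 0.51), (array([268., 232.]), 0.46), (array([275., 243.]), 0.44), (array([264., 240.]), 0.37)]
scene [(array([259., 240.]), 0.61), (array([264., 247.]), 0.58), (array([273., 237.]), 0.57)]
0.876 [-0. -0.]
0.898 [-0.0077 -0.0045]
0.92 [-0.0154 -0.0089]
0.942 [-0.0233 -0.0131]
0.964 [-0.0312 -0.0171]
0.986 [-0.0392 -0.021 ]
1.008 [-0.0473 -0.0246]
1.03 [-0.0555 -0.0281]
1.052 [-0.0638 -0.0314]
```

Run:
```python
from h import *
S=eyes.get_image("scene");T=eyes.get_image("top")
f=lambda I,x,y,w,h:cv2.resize((np.clip((I["frame"][y:y+h,x:x+w,::-1]/255.)**.6*270,0,255)).astype(np.uint8),(400,400),interpolation=cv2.INTER_CUBIC)
cv2.imwrite("pics/p3.png",np.hstack([f(T,240,175,100,100),f(S,250,165,100,100)]))
```

```text
(no output)
```

View pics/p3.png

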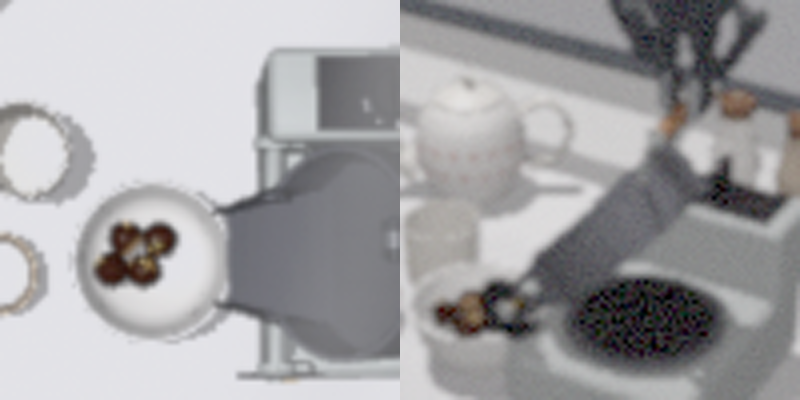

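All four chestnuts lie in the white bowl (135,255 in the left crop), and the handle is still held (675,120 in the right crop). On to the 60-degree mark.

```bash
python3 -m creep '[[0,0,-0.0077,-0.0048,0],[0,0,-0.0154,-0.0095,0],[0,0,-0.0233,-0.014,0],[0,0,-0.0312,-0.0185,0],[0,0,-0.0392,-0.023,0],[0,0,-0.0473,-0.027,0],[0,0,-0.0555,-0.031,0],[0,0,-0.062,-0.0335,0],[0,0,-0.062,-0.0335,0],[0,0,-0.062,-0.0335,0]]'
python3 - <<'E'
from h import *
np.set_printoptions(precision=4,suppress=True)
S=eyes.get_image("scene");T=eyes.get_image("top")
s=manip.get_state();p=s["position"];print(p,s["contact_force"],s["moment"])
d=p-np.array([.4695,-.0824,.1692]); print("q",np.arctan2(.03+d[2],.2-d[1])-np.arctan2(.03,.2),"r",np.hypot(.03+d[2],.2-d[1]))
f=lambda I,x,y,w,h:cv2.resize((np.clip((I["frame"][y:y+h,x:x+w,::-1]/255.)**.5*270,0,255)).astype(np.uint8),(400,400),interpolation=cv2.INTER_CUBIC)
cv2.imwrite("pics/p4.png",np.hstack([f(S,262,225,30,30),f(S,250,165,100,100)]))
# expected pixel of index plate centre & marks for check: near axis end
A=np.array([.457,.121,.135]);print("axis pix",proj(S,A))
print([ (np.round(x["centre"],1),round(x["confidence"],2)) for x in eyes.place_of("scene","pan_lip")+eyes.place_of("scene","pan_handle")+eyes.place_of("top","pan_lip")])
E
```

```text
clock: 13.0
position: [0.4647, 0.0393, 0.3307]
ee_rot: [0.004, 1.0, 0.019, 0.003]
contact_force: [3.6, -5.4, 7.7]
width: 0.0147
gripper_force: 25.8
[0.4647 0.0393 0.3307] [ 3.127  -5.817   7.7705] [-1.1141 -0.4715 -0.0256]
q 1.033776127903499 r 0.20689960917993938
axis pix [289.0242 229.2754]
[(array([314.3, 185. ]), 0.96), (array([300.7, 242.4]), 0.7), (array([275.3, 241.5]), 0.7)]
```

View pics/p4.png

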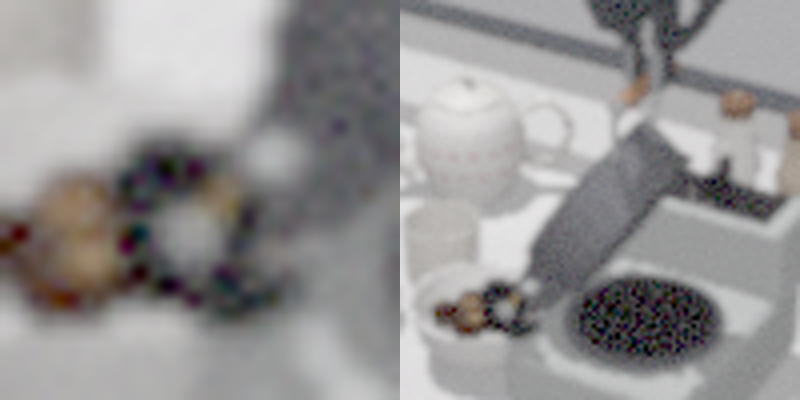

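Run:
```python
from h import *
np.set_printoptions(precision=4,suppress=True)
S=eyes.get_image("scene");T=eyes.get_image("top")
for q in (0,.9,.95,1,1.05,1.1,1.15):
    H=np.array([.4645,.1176-.2*np.cos(q)+.03*np.sin(q),.135+.2*np.sin(q)+.03*np.cos(q)])
    # pointer/plate near end
    print(q,proj(S,H),proj(T,H),"ends",proj(S,H-[.045,0,0]),proj(S,H+[.045,0,0]))
for c in("scene","top"): print(c,[(np.round(x["centre"],1),round(x["confidence"],2)) for x in eyes.place_of(c,"pan_handle")])
f=S["frame"].astype(int); m=(f[...,0]-f[...,2]>35)&(f[...,0]-f[...,1]>15); m[:175]=0;m[195:]=0;m[:,:298]=0;m[:,325:]=0
ys,xs=np.nonzero(m);print(xs.mean(),ys.mean(),len(xs),xs.min(),xs.max(),ys.min(),ys.max())
```

```text
0 [343.8098 238.5589] [377.8078 238.5374] ends [337.3118 245.497 ] [349.9787 231.9643]
0.9 [317.6218 190.3427] [352.2813 236.0696] ends [310.2845 196.1407] [324.581  184.8428]
0.95 [315.1667 188.2828] [349.1184 235.9175] ends [307.7748 194.0167] [322.1787 182.8436]
1 [312.6528 186.3414] [345.8087 235.7672] ends [305.2069 192.0128] [319.7169 180.9609]
1.05 [310.0886 184.5242] [342.3626 235.6195] ends [302.5898 190.1352] [317.2041 179.2005]
1.1 [307.483  182.8363] [338.792  235.4748] ends [299.9325 188.3893] [314.6489 177.5672]
1.15 [304.8448 181.2825] [335.1092 235.3338] ends [297.244  186.7798] [312.0598 176.0655]
scene [(array([313.7, 185.4]), 0.57), (array([257.8, 241.6]), 0.23)]
top [(array([343.6, 233.1]), 0.93)]
307.73333333333335 187.86666666666667 15 305 310 186 190
```

Tilt estimates are 1.03 from the arm and about 1.02–1.05 from the images. I'll nudge it about 0.02 rad further and hold.

```bash
python3 -m creep '[[0,0,-0.004,-0.0015,0],[0,0,-0.009,-0.0035,0],[0,0,-0.009,-0.0035,0],[0,0,-0.009,-0.0035,0],[0,0,-0.009,-0.0035,0],[0,0,-0.009,-0.0035,0],[0,0,-0.009,-0.0035,0],[0,0,-0.009,-0.0035,0],[0,0,-0.009,-0.0035,0],[0,0,-0.009,-0.0035,0]]'
python3 - <<'E'
from h import *
np.set_printoptions(precision=4,suppress=True)
T=eyes.get_image("top")
s=manip.get_state();p=s["position"];print(p,s["contact_force"])
d=p-np.array([.4695,-.0824,.1692]); q=np.arctan2(.03+d[2],.2-d[1])-np.arctan2(.03,.2);print("q",q)
print([(np.round(x["centre"]),round(x["confidence"],2)) for x in eyes.place_of("top","chestnut_0")], [(np.round(x["centre"],1),round(x["confidence"],2)) for x in eyes.place_of("top","pan_handle")])
g=lambda q:np.array([-.2*np.cos(q)+.03*np.sin(q),.2*np.sin(q)+.03*np.cos(q)])/.5
Q=np.linspace(q,0,31)
for a in (0,10,20): print([list(-np.round(g(x)-g(Q[a]),4)) for x in Q[a+1:a+11]])
E
```

```text
clock: 14.45
position: [0.4646, 0.0437, 0.3324]
ee_rot: [0.004, 1.0, 0.019, 0.003]
contact_force: [3.1, -4.8, 7.3]
width: 0.0147
gripper_force: 25.8
[0.4645 0.0437 0.3324] [ 2.7125 -4.5329  7.5931]
q 1.056710708297857
[(array([325., 232.]), 0.63), (array([263., 241.]), 0.46), (array([278., 237.]), 0.42), (array([272., 234.]), 0.4), (array([274., 244.]), 0.39)] [(array([341.7, 236.5]), 0.62)]
[[np.float64(0.0132), np.float64(0.0053)], [np.float64(0.0262), np.float64(0.0111)], [np.float64(0.039), np.float64(0.0173)], [np.float64(0.0516), np.float64(0.024)], [np.float64(0.064), np.float64(0.0312)], [np.float64(0.076), np.float64(0.0387)], [np.float64(0.0878), np.float64(0.0467)], [np.float64(0.0994), np.float64(0.0551)], [np.float64(0.1106), np.float64(0.0639)], [np.float64(0.1215), np.float64(0.073)]]
[[np.float64(0.0106), np.float64(0.0096)], [np.float64(0.0208), np.float64(0.0195)], [np.float64(0.0307), np.float64(0.0297)], [np.float64(0.0402), np.float64(0.0404)], [np.float64(0.0493), np.float64(0.0513)], [np.float64(0.058), np.float64(0.0626)], [np.float64(0.0663), np.float64(0.0741)], [np.float64(0.0743), np.float64(0.086)], [np.float64(0.0818), np.float64(0.0981)], [np.float64(0.0888), np.float64(0.1105)]]
[[np.float64(0.0066), np.float64(0.0126)], [np.float64(0.0128), np.float64(0.0255)], [np.float64(0.0185), np.float64(0.0385)], [np.float64(0.0238), np.float64(0.0517)], [np.float64(0.0286), np.float64(0.0652)], [np.float64(0.0329), np.float64(0.0787)], [np.float64(0.0367), np.float64(0.0925)], [np.float64(0.04), np.float64(0.1063)], [np.float64(0.0429), np.float64(0.1203)], [np.float64(0.0453), np.float64(0.1343)]]
```

The pan is held at the mark (about 1.05) with all four chestnuts in the bowl. Lowering along the arc.

```bash
python3 -m creep '[[0,0,0.0132,0.0053,0],[0,0,0.0262,0.0111,0],[0,0,0.039,0.0173,0],[0,0,0.0516,0.024,0],[0,0,0.064,0.0312,0],[0,0,0.076,0.0387,0],[0,0,0.0878,0.0467,0],[0,0,0.0994,0.0551,0],[0,0,0.1106,0.0639,0],[0,0,0.1215,0.073,0]]' && python3 -m creep '[[0,0,0.0106,0.0096,0],[0,0,0.0208,0.0195,0],[0,0,0.0307,0.0297,0],[0,0,0.0402,0.0404,0],[0,0,0.0493,0.0513,0],[0,0,0.058,0.0626,0],[0,0,0.0663,0.0741,0],[0,0,0.0743,0.086,0],[0,0,0.0818,0.0981,0],[0,0,0.0888,0.1105,0]]'
python3 - <<'E'
from h import *
s=manip.get_state();p=s["position"];print(p,s["contact_force"])
d=p-np.array([.4695,-.0824,.1692]); print("q",np.arctan2(.03+d[2],.2-d[1])-np.arctan2(.03,.2),np.hypot(.03+d[2],.2-d[1]))
E
```

```text
clock: 15.6
position: [0.4667, -0.0153, 0.2943]
ee_rot: [0.001, 1.0, 0.019, 0.001]
contact_force: [3.9, -3.6, 2.3]
width: 0.015
gripper_force: 26.6
clock: 16.6
position: [0.4683, -0.0586, 0.2381]
ee_rot: [0.0, 1.0, 0.019, 0.001]
contact_force: [4.7, -1.3, 0.9]
width: 0.0147
gripper_force: 28.1
[ 0.46830094 -0.05864841  0.2381375 ] [ 4.70528955 -1.30069325  0.89608367]
q 0.3626274653854292 0.20211910418958717
```

```bash
python3 -m creep '[[0,0,0.0066,0.0126,0],[0,0,0.0128,0.0255,0],[0,0,0.0185,0.0385,0],[0,0,0.0238,0.0517,0],[0,0,0.0286,0.0652,0],[0,0,0.0329,0.0787,0],[0,0,0.0367,0.0925,0],[0,0,0.04,0.1063,0],[0,0,0.0415,0.113,0],[0,0,0.0429,0.1203,0]]' && python3 -m creep '[[0,0,0.0006,0.0025,0],[0,0,0.0011,0.005,0],[0,0,0.0016,0.0075,0],[0,0,0.002,0.01,0],[0,0,0.0024,0.0125,0],[0,0,0.0028,0.0145,0],[0,0,0.0028,0.0145,0],[0,0,0.0028,0.0145,0]]'
python3 - <<'E'
from h import *
s=manip.get_state();p=s["position"];print(p,s["contact_force"])
d=p-np.array([.4695,-.0824,.1692]); print("q",np.arctan2(.03+d[2],.2-d[1])-np.arctan2(.03,.2),np.hypot(.03+d[2],.2-d[1]))
E
```

```text
clock: 17.6
position: [0.4691, -0.0802, 0.1779]
ee_rot: [0.0, 1.0, 0.019, 0.001]
contact_force: [5.0, -2.0, 0.5]
width: 0.0148
gripper_force: 29.7
clock: 18.4
position: [0.4691, -0.0815, 0.1708]
ee_rot: [0.0, 1.0, 0.019, 0.001]
contact_force: [4.5, -1.8, -0.6]
width: 0.0146
gripper_force: 29.8
[ 0.46914408 -0.08153297  0.17075546] [ 4.48593035 -1.82374405 -0.61935887]
q 0.008267574081676998 0.2016176718373457
```

```bash
python3 -m creep '[[0,0,0,0.002,0],[0,0,0,0.004,0],[0,0,0,0.006,0],[0,0,0,0.008,0],[0,0,0,0.008,0],[0,0,0,0.008,0]]'
```

```text
clock: 19.0
position: [0.4692, -0.0821, 0.1669]
ee_rot: [0.001, 1.0, 0.02, 0.001]
contact_force: [5.2, -2.9, -0.3]
width: 0.0147
gripper_force: 29.9
```

```bash
python3 -m creep '[[0,0,0,0.002,0],[0,0,0,0.004,0],[0,0,0,0.006,0],[0,0,0,0.008,0],[0,0,0,0.01,0],[0,0,0,0.01,0],[0,0,0,0.01,0]]'
```

```text
clock: 19.7
position: [0.4693, -0.0823, 0.166]
ee_rot: [0.002, 1.0, 0.02, 0.002]
contact_force: [-2.9, -0.8, 26.1]
width: 0.0148
gripper_force: 32.5
```

The pan is seated on the stop. I'll relax the press, then open and retreat upward.

```bash
python3 -m creep '[[0,0,0,-0.004,0],[0,0,0,-0.007,0],[0,0,0,-0.007,0],[0.1,0,0,-0.007,0],[0.2,0,0,-0.007,0],[0.3,0,0,-0.007,0],[0.4,0,0,-0.007,0],[0.5,0,0,-0.007,0],[0.5,0,0,-0.007,0],[0.5,0,0,-0.007,0]]' 20 && python3 -m creep '[[0.5,0,0,-0.02,0],[0.5,0,0,-0.05,0],[0.5,0,0,-0.1,0],[0.5,0,0,-0.16,0],[0.5,0,0,-0.22,0],[0.5,0,0.06,-0.28,0],[0.5,0,0.13,-0.28,0],[0.5,0,0.2,-0.28,0],[0.5,0,0.2,-0.28,0],[0.5,0,0.2,-0.28,0]]'
python3 - <<'E'
from h import *
T=eyes.get_image("top");S=eyes.get_image("scene")
A=cv2.resize(T["frame"][140:290,185:410,::-1],(800,533),interpolation=cv2.INTER_CUBIC)
cv2.imwrite("pics/end.png",np.clip((A/255.)**.8*265,0,255).astype(np.uint8))
o=cv2.imread("pics/top0.png")[:,:,::-1].astype(int)
for n in("pan_handle","bowl","fluted_cup","timer","salt_bowl"): print(n,[(np.round(x["centre"],1),round(x["confidence"],2)) for x in eyes.place_of("top",n)[:3]])
E
```

```text
clock: 20.7
position: [0.4681, -0.0809, 0.1648]
ee_rot: [-0.0, 1.0, 0.02, -0.0]
contact_force: [0.0, 0.9, 0.8]
width: 0.043
gripper_force: 0.0
clock: 21.7
position: [0.4722, -0.1813, 0.3054]
ee_rot: [-0.0, 1.0, 0.019, 0.0]
contact_force: [-0.4, 0.2, -0.7]
width: 0.0425
gripper_force: 0.0
pan_handle [(array([375.4, 237.9]), 0.65)]
bowl [(array([279.3, 238.4]), 0.72), (array([141.3, 240. ]), 0.71), (array([396.8, 265.6]), 0.62)]
fluted_cup [(array([247.4, 214.9]), 0.93)]
timer [(array([401.4, 214.5]), 0.67)]
salt_bowl [(array([239.5, 243.9]), 0.53)]
```

View pics/end.png

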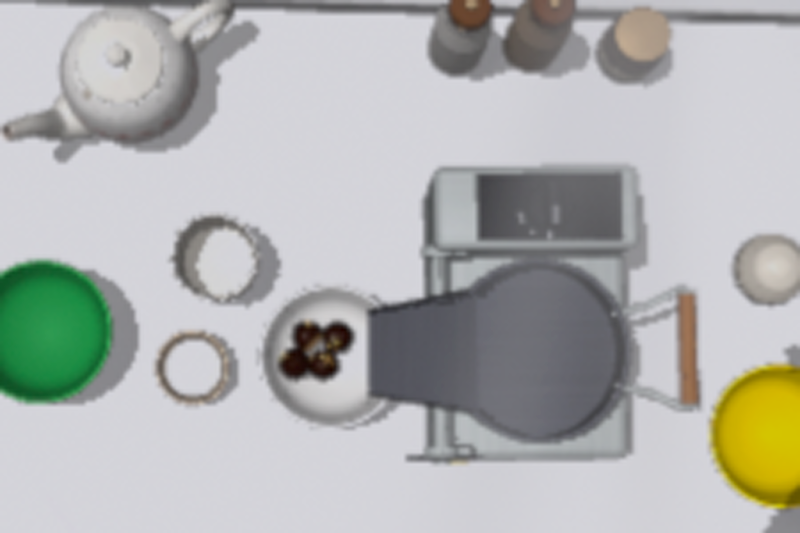

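The pan is level with its handle at (688,350) and empty. All four chestnuts are in the white bowl (315,348), the dial points at off (556,215), and the bystanders are in place with the gripper clear. Handing in.

```bash
python3 -c "
from rig import manip
print(manip.sign_off())"
```

```text
the job is handed in; nothing more can be done
None
```

I turned the selector to off, lifted the pan to about 60 degrees (estimated from arm position and images) until all four chestnuts were in the white bowl, lowered it gently to level, left everything else in place, and handed the job in with the gripper clear.

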